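Raise the price-slate stand to its second stop and hold it up

ROBOT

A 6-joint arm with a two-finger parallel gripper is mounted at the origin on the work surface. World frame = base frame: x ahead of the robot, y to its left, z up, the work surface at z = 0. Lengths are in m, angles in rad, forces in N, time in s.
With the tool pointing down it reaches from about 0.275 to 0.75 m from the base axis. Payload 10.2 kg.
Tool frame: the origin (TCP) lies midway between the tips of the shut fingers; the grasp point (between the pads) lies 19 mm behind it (env.hold_point_z is the distance from the TCP to the grasp point, in m); x points along the fingers, z is the direction in which the jaws open and shut, and the axes are right-handed (so a half turn about x gives the same grasp; the last joint's range is limited). The gripper opens to 85 mm and grips with 20 to 120 N. Pads are 22 mm wide; open, the fingers measure 114 mm over their backs; the gripper's body (76 mm by 85 mm) begins 54 mm behind the grasp point. The pads swing forward as they close: fully open they stand 13 mm farther back than shut.
Start: joints at [-1.395, 0.313, 1.498, -0, 1.331, -0.223], TCP at [0.204, -0.484, 0.231] pointing down, gripper open.
Joint ranges: [-2.94, 2.94], [-0.97, 2.17], [0.19, 2.56], [-1.23, 4.37], [0.02, 3.11], [-2.88, 2.88]. Speed limits (rad/s): [2.39, 2.39, 3.01, 3.14, 3.14, 3.14].

INTERFACE

Orientations are given as a unit quaternion [x, y, z, w].
In Python, from bench import env, kinematics, monitor, eyes, job gives the robot as it stands. The module is installed in compiled form; this text tells all that it offers. Calls block until the motion is done:
- env.reach(position, orientation): joint-space move of the TCP to a pose.
- env.movel(position, velocity=0.15, frame=None, guard=None): straight line of the TCP; frame=None keeps the orientation; velocity is the mean speed in m/s. With guard (N) it stops when the force on the tool has changed by that much, and returns True; else False.
- env.set_joints(angles): joint-space move.
- env.release() and env.close_gripper(effort=None): open the fingers fully, or close them until they stop; effort is the grip in N (None keeps the last).
- env.hold(seconds).
- kinematics.ik(position, orientation): joint angles nearest the present ones, or None.
- monitor.sense(): the state.
- eyes.grab_frame(name): name is "side" or "top" or "wrist"; returns a dict with "frame" (384x512x3 uint8, red, green, blue), "mtx" (3x3 intrinsics, pixels), "view" (4x4, takes a point from world to camera coordinates). Camera axes: x right, y down, z forward; pixel columns grow to the right and rows downward; lengths in m; the calibration is good to about 2 mm. A picture is of the moment at which its call begins. There is no depth.
A pose or a line that the arm cannot do raises env.MotionError and nothing moves.
- job.hand_in(): hands the job in, once; it reports no verdict.
The state is a dict: "clock": time; "joints": joint angles; "qvel": joint speeds; "joint_efforts": joint torques, N m; "position": TCP position; "ee_rot": TCP orientation; "contact_force": force on the tool from outside, world axes, zero at the start; "ft_torque": the same for the moment, N m; "finger_gap": opening from 0.0 (shut) to 1.0 (fully open).
Only numpy, scipy, OpenCV 4.12 (cv2) and the standard library are available. Lean on these libraries where they do the work, as an engineer would, in place of code of your own. Each camera call takes 0.05 s, during which the arm holds its last target. There are 200 camera calls.

TASK

Squeeze in the catch button on the head of the taller, telescoping price-slate stand, pull its mast straight up past the first stop to the second stop, and finish while still holding it there: the upper catch is worn out and the mast drops back if let go. The head is thin plastic, so squeeze gently, never with more than 30 N on each finger. Do not disturb the other things on the counter.

Things in the scene. Friction and masses are not known exactly. Their poses are not given: they have to be found in the camera images.
- head (a point): Grey plastic head on the mast of the taller stand: a block 26 (x) by 34 (y) by 44 mm (z, up); origin at its centre, 172 mm above the counter when the mast is down. A round black catch button stands out of the middle of its +y side; the -y side is plain. Take it from above, one finger on the button, one on the plain side: 41 mm across, 35 with the button in. It cannot turn.
- button_face (a point): centre of the outer face of the catch button (16 mm diameter); 24 mm along the head's +y from the head's centre when the button is out.
- slate (a point): centre of the wood-framed slate that is fixed to the head and rises with it, 100 mm wide (y), 65 mm tall, 5 mm thick; it lies 32 mm towards the head's +x and 52 mm below the head's centre.
- stand: fixed lower part of the taller stand: 90 mm square foot screwed to the counter and a dark steel outer tube (30 mm diameter, 36 mm at the collar, top at 149 mm) in which the mast, a 20 mm aluminium tube, slides straight up. Origin under its centre; axes parallel to the head's.
- catch_button (a joint): catch button, m: 0 out, 0.006 fully squeezed in (towards the head's -y). Spring: starts to move at 2.4 N, fully in at 7.2 N. Beyond 0.0045 the catch is free; let out, it locks the mast when down and at the first stop. Keep it squeezed in while pulling.
- mast (a joint): height of the mast, m: 0 down (start, locked), 0.060 first stop (passed freely while the button is in), 0.120 second stop, the hard upper end. Lifting takes about 4 N (0.3 kg). No catch works at the second stop: let go, it drops back to about 0.075. Dark rings on the tube come out of the outer tube at about 60 and 120 mm.
- plain_stand: shorter, similar slate stand without button, 118 mm tall, does not telescope, foot 90 mm square fixed to the counter; its slate is 90 mm wide. Origin under its centre. To be left alone.
- weight: brass scale weight, 34 mm diameter, 44 mm tall; origin under its centre. Bystander.
- jar: amber glass jar, 70 mm diameter, 110 mm tall; origin under its centre. Bystander.
- tin: tin can with paper band, 80 mm diameter, 100 mm tall; origin under its centre. Bystander.
- mug: white mug, 76 mm diameter, 85 mm tall, handle at its +y; origin under its centre. Bystander.
- bowl: aluminium bowl, 120 mm diameter, 45 mm tall; origin under its centre. Bystander.

How it is judged:
On the way, in this order (a step that is already met when the one before it is completed fails the run):
1. the catch button is squeezed in by the fingers while the mast is still down (value of joint catch_button above 0.0045 m and value of joint mast below 0.01 m and contact force between the fingers and mast above 2 N), for 0.1 s.
2. the held mast is pulled well past the first stop (value of joint mast above 0.085 m and contact force between the fingers and mast above 2 N), for 0.1 s.
At the end, for the whole second after the job is handed in: The mast is at its second stop (drawn out at least 113 of 120 mm), at rest, with the fingers still holding the head (more than 2 N), all through the last second (value of joint mast above 0.113 m and velocity of joint mast between -0.02 and 0.02 m/s and contact force between the fingers and mast above 2 N); the arm keeps its last pose, push and grip.
It fails at once if the head is squeezed with more than 30 N on each finger (60 N for both together) (contact force between the fingers and mast above 60 N).
It fails at once if something else on the counter is moved by more than 25 mm (distance of any of weight, jar, tin, mug, bowl from where it was at the start of the episode above 0.025 m).
It fails at once if the plain stand is touched hard (contact force between the arm and plain_stand above 5 N).
It also fails if it takes over 38 s, if anything falls off the work surface, if the arm or the gripper's body presses on something with over 40 N, if the wrist force passes 120 N, or if a joint passes its speed limit or range.

## Working session

There is one attempt and no reset: what is moved stays moved. The work goes in short steps, each a Python script; the robot and the scene stay as the last script left them, time stands still between calls to the robot, and variables do not carry over. Pictures are saved under pics/ and viewed, about 8 in all and at most 12, crops included, and the job is handed in when it is done.

```bash
mkdir -p pics; python3 - <<'E'
from bench import env, kinematics, monitor, eyes, job
import cv2,pickle
for n in ["side","top"]:
    f=eyes.grab_frame(n); pickle.dump(f,open(f"{n}.pkl","wb"))
    cv2.imwrite(f"pics/{n}0.png",cv2.resize(f["frame"][:,:,::-1],(800,600),interpolation=cv2.INTER_CUBIC))
    print(n,f["mtx"].tolist(),f["view"].round(4).tolist())
s=monitor.sense();print(s)
E
```

```text
side [[477.46415754157226, 0.0, 249.9371643876014], [0.0, 477.46415754157226, 194.63583335114902], [0.0, 0.0, 1.0]] [[-0.7347, -0.678, -0.0215, 0.3956], [-0.3645, 0.4213, -0.8305, 0.2999], [0.5721, -0.6024, -0.5566, 1.0076], [0.0, 0.0, 0.0, 1.0]]
top [[390.1665397461147, 0.0, 248.9971701018791], [0.0, 390.1665397461147, 196.34730362422678], [0.0, 0.0, 1.0]] [[0.0229, -0.9997, 0.001, -0.0233], [-0.9768, -0.0226, -0.2132, 0.5504], [0.2131, 0.0039, -0.977, 1.043], [0.0, 0.0, 0.0, 1.0]]
{'clock': 0.1, 'joints': array([-1.39539853e+00,  3.13371968e-01,  1.49835512e+00, -1.63387210e-06,
        1.33101007e+00, -2.23414481e-01]), 'qvel': array([-0.00229416, -0.00210787, -0.00125068,  0.00037378,  0.00027008,
        0.00139382]), 'joint_efforts': array([ 1.81371310e-03, -4.12896430e+01, -2.60141945e+01, -1.78012688e-04,
        3.03660570e-03,  5.12357303e-06]), 'position': array([ 0.20381025, -0.48357429,  0.23080586]), 'ee_rot': array([ 0.3913409 ,  0.58941539, -0.39075585,  0.58885623]), 'contact_force': array([-0.30550882, -0.08367429,  0.14848334]), 'ft_torque': array([ 0.01931786,  0.01814221, -0.05250378]), 'finger_gap': 1.0013322459530907}
```

View pics/side0.png

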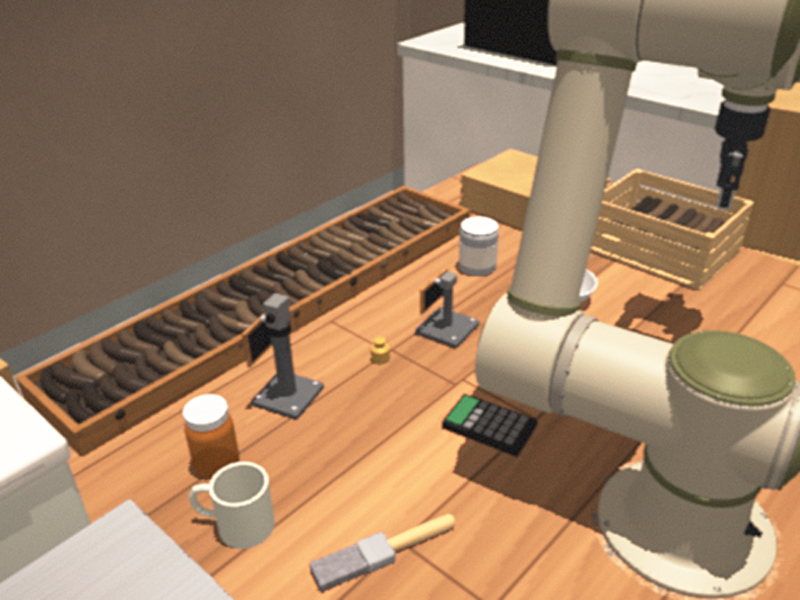

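View pics/top0.png

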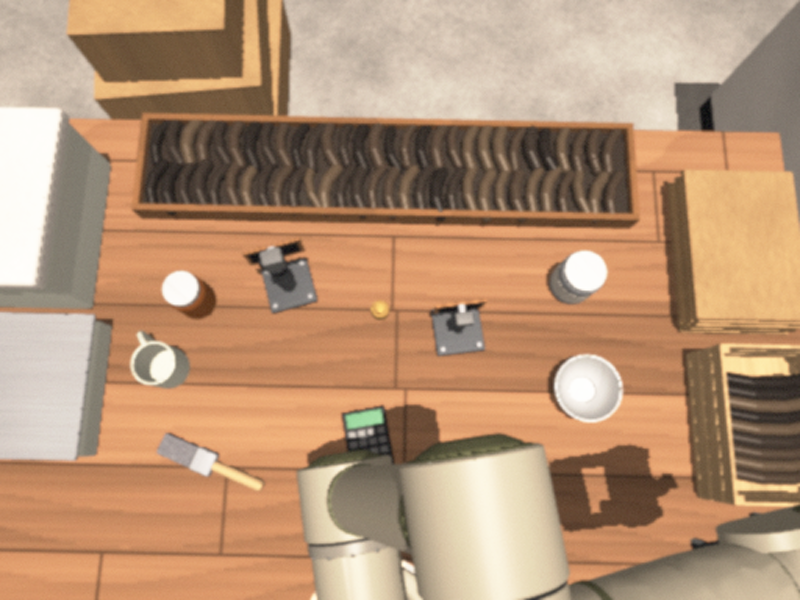

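The side view shows the tall stand's head at about (277,312) and the top view shows it at about (271,260), both in 800x600 pixels. The slate faces away from the robot and runs from (247,258) to (302,246) in the top view. I'll zoom in on both and overlay a first model.

```bash
cat > h.py <<'E'
import numpy as np,cv2,pickle
def proj(f,P):
    P=np.atleast_2d(P); c=P@f["view"][:3,:3].T+f["view"][:3,3]; q=c@f["mtx"].T; return q[:,:2]/q[:,2:]
def ray_z(f,uv,z):
    R=f["view"][:3,:3];t=f["view"][:3,3];o=-R.T@t
    d=R.T@np.linalg.inv(f["mtx"])@np.array([*uv,1.]); return o+d*(z-o[2])/d[2]
def box(c,d):
    return np.array([[c[i]+s*d[i]/2 for i,s in enumerate(S)] for S in np.ndindex(2,2,2) for S in [[2*k-1 for k in S]]])
def model(x,y,yaw,m=0):
    c,s=np.cos(yaw),np.sin(yaw);T=lambda p:np.asarray(p)@np.array([[c,s,0],[-s,c,0],[0,0,1]])+[x,y,0]
    return {"head":T(box([0,0,.172+m],[.026,.034,.044])),"slate":T(box([.032,0,.12+m],[.005,.1,.065])),"foot":T(box([0,0,0.003],[.09,.09,.006])),"btn":T([[0,.017,.172+m],[0,.024,.172+m]])}
def draw(f,M,x0,y0,w,h,k):
    im=cv2.resize(f["frame"][y0:y0+h,x0:x0+w,::-1],None,fx=k,fy=k,interpolation=cv2.INTER_CUBIC)
    for n,P in M.items():
        q=((proj(f,P)-[x0,y0]+.5)*k).astype(int)
        E=[(i,j) for i in range(len(q)) for j in range(i) if bin(i^j).count("1")==1]
        for i,j in E: cv2.line(im,tuple(map(int,q[i])),tuple(map(int,q[j])),{"head":(0,0,255),"slate":(0,255,0),"foot":(255,255,0),"btn":(255,0,255)}[n],1)
    return im
E
python3 - <<'E'
from h import *
S,T=[pickle.load(open(n+".pkl","rb")) for n in("side","top")]
a=ray_z(T,(289/1.5625,285.5/1.5625),.006); print("foot",a)
h=ray_z(T,(270/1.5625,257/1.5625),.194); print("headtop",h, ray_z(S,(278/1.5625,300/1.5625),.194))
p=ray_z(T,(250/1.5625,262/1.5625),.152);q=ray_z(T,(302/1.5625,250/1.5625),.152)
yaw=np.arctan2(-(p-q)[0],(p-q)[1]);print("yaw",yaw)
x,y=(a+h)[:2]/2
M=model(x,y,yaw)
o=[]
for k,(f,x0,y0,w,h) in enumerate([(S,145,175,75,95),(T,145,145,75,95)]):
    o.append(np.vstack([draw(f,{},x0,y0,w,h,3.1),draw(f,M,x0,y0,w,h,3.1)]) if 0 else draw(f,{},x0,y0,w,h,5)); o.append(draw(f,M,x0,y0,w,h,5))
im=np.vstack([np.hstack(o[:2]),np.hstack(o[2:])]);im=cv2.resize(im,None,fx=.63,fy=.63);print(im.shape)
cv2.imwrite("pics/m1.png",im)
E
```

```text
foot [0.59962438 0.18184456 0.006     ]
headtop [0.59899967 0.1824547  0.194     ] [0.60275184 0.17721071 0.194     ]
yaw 0.2615258110757174
(598, 472, 3)
```

View pics/m1.png

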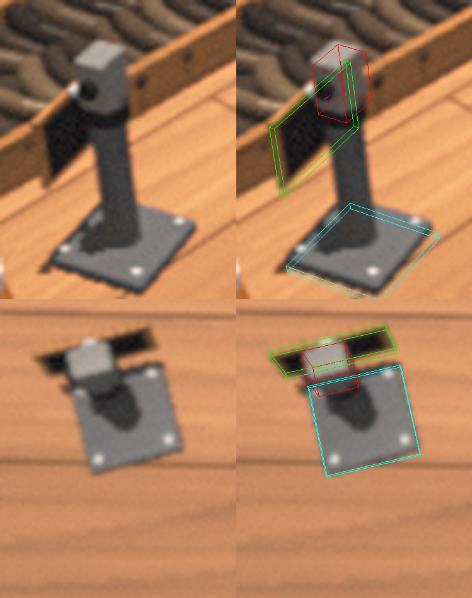

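The first-guess overlay agrees to about 5 mm. The top view fits well. In the side view the model sits about 2.5 raw pixels to the right. Next I'll hover above the head and refine with the wrist camera.

```bash
cat >> h.py <<'E'
from scipy.spatial.transform import Rotation as Ro
def quat(yaw,s=1):
    x=np.array([0,0,-1.]);z=s*np.array([-np.sin(yaw),np.cos(yaw),0]);y=np.cross(z,x)
    return Ro.from_matrix(np.c_[x,y,z]).as_quat()
E
python3 - <<'E'
from h import *
from bench import env, kinematics, monitor, eyes, job
p=[.601,.180,.33]
j0=monitor.sense()["joints"]
c=[(s,kinematics.ik(p,quat(.26,s))) for s in (1,-1)]
for s,j in c: print(s,j)
s,j=min([a for a in c if a[1] is not None],key=lambda a:abs(a[1][5]))
env.movel([0.204,-.484,.30]); env.reach(p,quat(.26,s)); print(s,monitor.sense()["position"],monitor.sense()["clock"])
for n in ("wrist","side"):
    f=eyes.grab_frame(n);pickle.dump(f,open(n+"1.pkl","wb"))
M=model(.601,.180,.26); f=pickle.load(open("wrist1.pkl","rb"))
cv2.imwrite("pics/w1.png",np.hstack([draw(f,{},0,0,512,384,1)]))
print(proj(f,M["head"]).round().tolist(),proj(f,M["btn"]).round().tolist())
im=draw(f,M,0,0,512,384,1.5);cv2.imwrite("pics/w1.png",im)
E
```

```text
1 [ 1.04545119e-01  5.17432451e-01  9.49165465e-01 -4.44089210e-16
  1.67499474e+00 -1.72625121e+00]
-1 [0.10454512 0.51743245 0.94916547 0.         1.67499474 1.41534145]
-1 [0.60119976 0.179216   0.32996934] 3.4417
[[268.0, 182.0], [270.0, 193.0], [239.0, 182.0], [236.0, 193.0], [269.0, 159.0], [271.0, 167.0], [238.0, 159.0], [236.0, 167.0]] [[237.0, 175.0], [231.0, 175.0]]
```

View pics/w1.png

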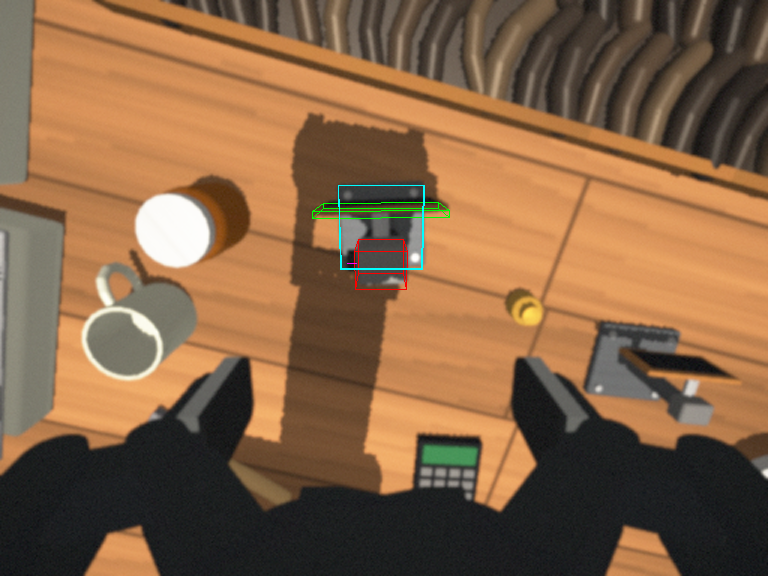

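The overlay in the wrist view lands on the head (raw pixels about 236–271, 159–193), with the button on the left as expected. I'll zoom once to refine the offset and yaw.

```bash
python3 - <<'E'
from h import *
f=pickle.load(open("wrist1.pkl","rb"))
M=model(.601,.180,.26)
r=(195,110,100,95)
g=dict(f);g["frame"]=cv2.convertScaleAbs(f["frame"],alpha=1.8,beta=15)
cv2.imwrite("pics/w1z.png",np.hstack([draw(g,{},*r,4),draw(g,M,*r,4)]))
E
```

```text
(no output)
```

View pics/w1z.png

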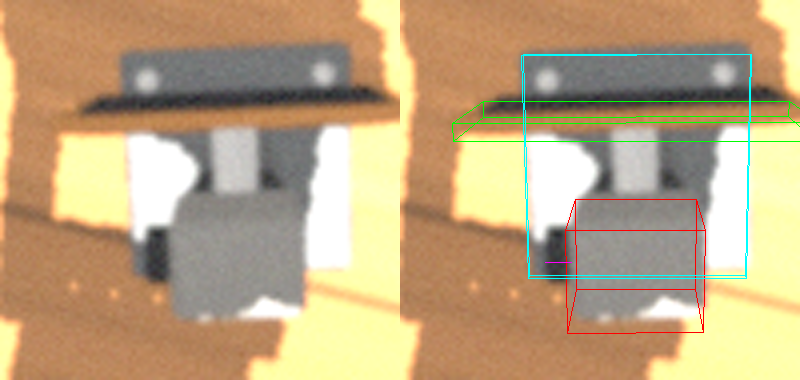

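The zoom shows the true head about 3 mm further along local +x than the model (near edge at about row 318 against 332). It is also turned about 0.035 rad more counter-clockwise. I refine to (0.604, 0.181) with yaw 0.295 and descend guarded.

```bash
python3 - <<'E'
from h import *
from bench import env, kinematics, monitor, eyes, job
P=np.array([.604,.181]);q=quat(.295,-1)
print(env.hold_point_z)
env.movel([*P,.26],.15,frame=q)
print("guard",env.movel([*P,.151],.06,frame=q,guard=6))
s=monitor.sense();print(s["clock"],s["position"],s["contact_force"],s["finger_gap"])
w=eyes.grab_frame("wrist");d=eyes.grab_frame("side")
M=model(*P,.295)
cv2.imwrite("pics/g1.png",np.hstack([draw(w,M,90,70,300,314,1.4)[:430],cv2.resize(draw(d,{},120,140,110,120,3.6),None,fx=1,fy=1)[:430]]))
E
```

```text
0.0187
guard False
6.125 [0.60411748 0.18101461 0.15129077] [-0.42221118  0.1610529   0.24215563] 1.0048696670602917
```

View pics/g1.png

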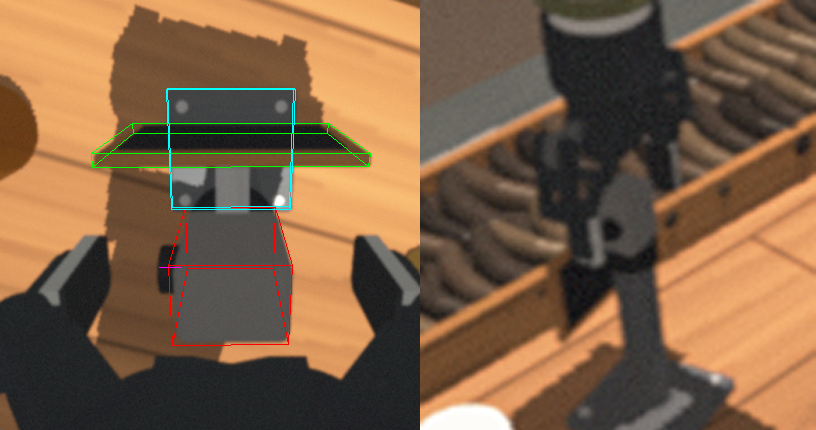

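The fit is now tight. The head sits centred between the open fingers with the button at about (165,270). Closing gently at the minimum grip, centred for the button-in width.

```bash
python3 - <<'E'
from h import *
from bench import env, kinematics, monitor, eyes, job
a=.295;P=np.array([.604,.181])+.0007*np.array([-np.sin(a),np.cos(a)]);q=quat(a,-1)
env.movel([*P,.151],.03,frame=q)
env.close_gripper(20); env.hold(.3)
s=monitor.sense();print(s["clock"],s["position"],s["contact_force"],s["ft_torque"],s["finger_gap"],s["finger_gap"]*85)
d=eyes.grab_frame("wrist");e=eyes.grab_frame("side")
cv2.imwrite("pics/c1.png",np.hstack([draw(d,{},90,70,300,300,1.3),draw(e,{},140,160,80,78,5)]))
E
```

```text
7.3083 [0.60413491 0.18085746 0.15147544] [-0.19574729 -5.02893347  3.17375659] [-0.46592096  0.12556527  0.07827754] 0.4065698271226451 34.55843530542484
```

View pics/c1.png

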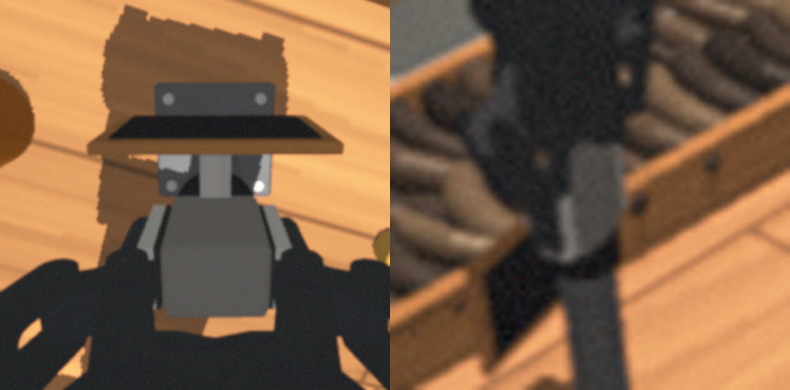

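The gap is about 34.6 mm, so the button is fully in, and the pads straddle the head. Now the lift, with a guarded approach to the upper stop.

```bash
python3 - <<'E'
from h import *
from bench import env, kinematics, monitor, eyes, job
a=.295;P=np.array([.604,.181])+.0004*np.array([-np.sin(a),np.cos(a)]);q=quat(a,-1)
def st(t):
    s=monitor.sense();print(t,s["clock"],s["position"].round(4),s["contact_force"].round(2),round(s["finger_gap"]*85,2))
print(env.movel([*P,.181],.05,frame=q,guard=15));st("30")
print(env.movel([*P,.261],.06,frame=q,guard=15));st("110")
print(env.movel([*P,.276],.015,frame=q,guard=8));env.hold(.3);st("top")
d=eyes.grab_frame("wrist");e=eyes.grab_frame("side")
pickle.dump(e,open("side2.pkl","wb"))
M=model(.604,.181,a,.12)
cv2.imwrite("pics/t1.png",np.hstack([draw(d,{},90,70,300,300,1.3),draw(e,M,130,110,100,130,3)]))if 0 else cv2.imwrite("pics/t1.png",np.hstack([draw(d,{},90,70,300,300,1.3),draw(e,M,130,110,100,130,3)]))
E
```

```text
False
30 8.1583 [0.6041 0.1808 0.1811] [ 2.85 -4.62 -2.68] 34.26
False
110 9.6417 [0.6041 0.1809 0.261 ] [ 2.17 -3.98 -1.91] 34.21
True
top 10.675 [0.604  0.1808 0.2707] [ 1.82  1.56 -2.52] 34.5
```

View pics/t1.png

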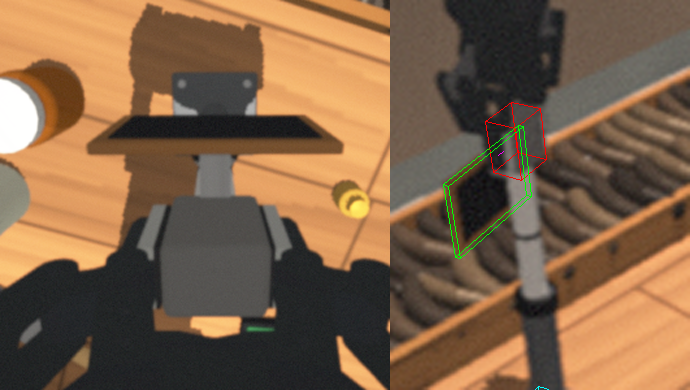

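The mast is out: the first ring is mid-tube, the second is at the collar, and the head still sits the same way in the pads. The TCP rose 119.2 mm and the guard tripped at the stop. I'll do a quick stability check and hand in.

```bash
python3 - <<'E'
from bench import env, monitor, job
env.hold(.7)
s=monitor.sense();print(s["clock"],s["position"],s["contact_force"],s["finger_gap"]*85,abs(s["qvel"]).max())
job.hand_in()
E
```

```text
11.475 [0.6040217  0.18076265 0.2706803 ] [ 1.53390542  4.94073919 -2.35721386] 34.67767679432838 0.0011411177557975893
the job is handed in; nothing more can be done
```

I squeezed the catch button at the minimum 20 N grip, pulled the mast straight up past the first stop to the second, and handed in at 11.5 s while still holding it. No verdict was reported.

**Checks that agreed:**
- **Button:** the finger gap was 34.2–34.7 mm throughout, against 35 mm expected with the button in.
- **Mast:** the TCP rose 119.2 mm before the guard tripped at the stop. The side view shows the second ring at the collar, and the head had not shifted in the pads.
- **At rest:** after a further 0.8 s the height was unchanged and joint speeds were below 0.002 rad/s.
- **Other objects:** I saw no contact with the plain stand or the bystanders, but took no full before-and-after measurement.

**Checks that were off or missing:**
- **Side camera:** it placed the head about 5 mm away from the top view's position. The wrist camera settled the position I used.
- **Sideways force:** the y force on the tool went from about -5 N after closing to +1.6 N at the top, and was at +4.9 N just before hand-in. It was still changing at the last reading.
- **Finger force:** I could not read it directly. The estimate from the 20 N grip and that sideways force is roughly 20–25 N per finger, under the 30 N limit.

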